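# Cover the rotor and shut the microcentrifuge

## Robot

A 6-joint arm with a two-finger parallel gripper is mounted at the origin on the work surface. World frame = base frame: x ahead of the robot, y to its left, z up, the work surface at z = 0. Lengths are in m, angles in rad, forces in N, time in s.
With the tool pointing down it reaches from about 0.3 to 0.875 m from the base axis. Payload 6.4 kg.
Tool frame: the origin (TCP) lies between the finger pads; the fingertips stand 11 mm ahead of it and the grasp point (between the pads) lies 8 mm behind it (ctrl.tcp_to_tips is the distance from the TCP to the fingertips, in m); x points along the fingers, z is the direction in which the jaws open and shut, and the axes are right-handed (so a half turn about x gives the same grasp; the last joint's range is limited). The gripper opens to 85 mm and grips with 20 to 120 N. Pads are 22 mm wide; open, the fingers measure 114 mm over their backs; the gripper's body (76 mm by 85 mm) begins 54 mm behind the grasp point. The pads swing forward as they close: fully open they stand 13 mm farther back than shut.
Start: joints at [-1.535, 0.181, 1.607, -0, 1.354, -0.206], TCP at [0.138, -0.558, 0.242] pointing down, gripper open.
Joint ranges: [-2.99, 2.99], [-0.89, 2.07], [0.3, 2.58], [-1.14, 4.28], [0, 2.63], [-3.12, 3.12]. Speed limits (rad/s): [2.57, 2.57, 3.01, 3.14, 3.14, 3.14].

## Interface

Orientations are given as a unit quaternion [w, x, y, z].
In Python, from bench import ctrl, eyes, hand_in gives the robot as it stands. The module is installed in compiled form; this text tells all that it offers.
- The arm moves only by the tool step_arm, never from a script. Its arguments are lists of equal length, an entry for each row: "xyz": the shift along the world's x, y, z in mm, a list of three; "spin": the turn about the world's z in rad; "fingers": the opening in per cent of the stroke, from 0 (shut) to 100 (fully open). A call has 1 to 10 rows; each row is the pose to reach, as a shift and turn from the pose commanded when the call began; what a row does not reach only later rows make up. A row lasts 1/10 s, in which the tool goes at most 50 mm and 8.59 degrees, less where a joint would pass 70% of its speed; a pose out of reach is approached as far as the arm can. A call with a gripper value outside its range is refused whole. The fingers move at their own pace and stop on an object; the grip force is fixed at half the most. Time passes only in rows, so rows that repeat a pose let the fingers close. It gives the time, the measured TCP pose, the force and the opening at its end, in the units of the state.
- ctrl.get_obs(): the state, without advancing time (a new reading comes with each control period).
- eyes.camera(name): name is "side" or "top"; returns the picture (384x512x3 uint8, red, green, blue); there is no depth.
- eyes.camera_model(name): a dict with "vertical_fov" (degrees; the focal length in pixels is half the picture's height over the tangent of half this angle, whatever the lens; pixels are square), "cx", "cy" (the principal point, pixels), "pose" (4x4, takes a point from camera to world coordinates). Camera axes: x right, y up, looking along -z (the intrinsics and any distortion apply to the point x, -y, -z); pixel columns grow to the right and rows downward; lengths in m; the calibration is good to about 2 mm. A picture is of the moment at which its call begins. camera_model takes no time and is no camera call.
- hand_in(): hands the job in, once; it reports no verdict.
The state is a dict: "time_s": time; "q": joint angles; "dq": joint speeds; "joint_efforts": joint torques, N m; "eef_pos": TCP position; "eef_rot": TCP orientation; "wrist_force": force on the tool from outside, world axes, zero at the start; "torque": the same for the moment, N m; "opening": opening from 0.0 (shut) to 1.0 (fully open).
Only numpy, scipy, OpenCV 4.12 (cv2) and the standard library are available. Lean on these libraries where they do the work, as an engineer would, in place of code of your own. Each camera call takes 0.05 s, during which the arm holds its last target.

## Task

Get the loaded microcentrifuge ready to spin: lower the loose rotor lid over the spindle nose, without dropping it, until it sits fully down on the rotor, and let go. Then push the machine's open lid from behind just past upright, and leave it to swing down by its own weight, neither thrown nor guided by hand. Finally press its front edge down by feel until the hidden latch clicks and holds it, never with more than 25 N, and take your hand away; leave the tube rack, tip box and bottle alone.

Things in the scene. Friction and masses are not known exactly. Their poses are not given: they have to be found in the camera images.
- centrifuge: White bench microcentrifuge, fixed. Origin: on the bench under the rotor's axis; -x points out of its front (sloped panel, display, buttons), z up. It reaches from x = -130 to +110 mm and 100 mm to either side; deck at z = 125 mm. Its round bowl, 160 mm wide, is centred on z and holds the aluminium rotor (116 mm wide, flat top at z = 75 mm). Lid hinge axis: along y at x = 98, z = 130 mm.
- spindle_tip (a point): Tip of the steel spindle nose in the middle of the rotor: a 16 mm thick pin that stands 14 mm above the rotor's top, its last 6 mm tapering to 7 mm. The point is on its axis at the very top (z = 89 mm).
- rotor_seat (a point): Centre of the rotor's flat top (z = 75 mm), at the foot of the spindle nose: where the origin of the rotor lid is when it is fully seated.
- rotor_lid: Loose aluminium rotor lid, about 90 to 140 g, lying knob up on the bench: a disc 96 mm wide, 18 mm tall, hollow below, with a blue knob, 26 mm in diameter, standing 30 mm up from its middle (top at 48 mm). Below, its central hub has a 19 mm bore, 13 mm deep, that goes over the spindle nose. Origin: centre of its underside; z up through the knob.
- rotor_lid_knob (a point): Point on the axis of the rotor lid's knob, 41 mm above its underside: a good height for the grasp.
- lid (a joint): Angle of the machine's lid (rad): 0 level, 1.57 upright, 2.0 fully back. Starts open, leaning back. 0.38 to 0.46 kg. The stiff hinge holds it near upright; it goes by itself only when pushed 0.2 to 0.4 below upright, then sinks damped in 1 to 3 s, and comes to rest ajar at 0.12 to 0.2 on two sprung pins beside the hinge. Latched, it stays somewhere from -0.015 to 0.063; every machine differs.
- lid_hinge (a point): Middle of the lid's hinge axis. Its axes turn with the lid: -x from the hinge to the lid's front edge, z out of the lid's outer face. The lid is 198 mm long from the hinge, 180 mm wide and spans z = 0 to 22 mm; a small lip, 90 mm wide, reaches 205 mm.
- lid_press (a point): Where to press the lid down: on its outer face, 177 mm from the hinge, on the blue pad (30 x 50 mm) by its front edge, above the latch. Past the first free travel the bolt resists with 5 to 13 N, gives way at the click, and within 5 mm a firm stop is met (about 10 N per mm). Click and stop come 14 to 34 mm below the ajar rest, at a height that differs by 13 mm.
- lid_edge (a point): Middle of the front edge of the lid's outer face, 198 mm from the hinge; the uppermost part of the open lid, about 0.32 m above the bench. Its axes turn with the lid.
- tube_rack: Blue rack with five tubes, 90 x 130 x 111 mm. Leave alone. Origin: centre of its underside.
- tip_box: Yellow pipette tip box with clear cover, 122 x 84 x 86 mm. Leave alone. Origin: centre of its underside.
- reagent_bottle: Glass bottle, 68 mm wide, 140 mm tall. Leave alone. Origin: centre of its underside.
- latch_bolt (a joint): Travel (m) of the latch's spring bolt, hidden in the housing under the slot in the front of the deck: 0 when fully out (lid free, or caught under it), up to about 0.01 while the lid's steel striker is pushing it back on its way down.
Mind the look-alikes: they are no part of the job. What is shaped like the rotor_lid but brown, purple or yellow is not meant.

How it is judged:
By the outcome, as a careful person would: the job done as asked, in the order asked, and still so for the second after the job is handed in, with the robot touching nothing.
It also fails if it takes over 72 s, if anything falls off the work surface, if the arm or the gripper's body presses on something with over 40 N, if the wrist force passes 120 N, or if a joint passes its speed limit or range.

## Working session

There is one attempt and no reset: what is moved stays moved. The work goes in short steps, Python scripts to look and compute and a tool call to move; the robot and the scene stay as the last step left them, time stands still between calls to the robot, and variables do not carry over. Pictures are saved under pics/ and viewed, and the job is handed in when it is done.

Besides the shell and the picture viewer there is one more tool, called after "Emit:" by a JSON object that holds its "api" and its "payload", one argument or row to a line. step_arm: Moves the arm, as the interface text tells. Its arguments: {"type":"object","properties":{"xyz":{"type":"array"},"spin":{"type":"array"},"fingers":{"type":"array"}},"required":["xyz","spin","fingers"]}

```bash
mkdir -p pics; cat > h.py <<'E'
import numpy as np, cv2
from bench import ctrl, eyes
def save(cam,name):
    im=np.array(eyes.camera(cam)); np.save(f'pics/{name}.npy',im); cv2.imwrite(f'pics/{name}.png',im[:,:,::-1]); return im
def crop(name,x0,y0,x1,y1,s):
    im=np.load(f'pics/{name}.npy')[y0:y1,x0:x1,::-1]
    cv2.imwrite(f'pics/{name}_c{x0}_{y0}.png',cv2.resize(im,None,fx=s,fy=s,interpolation=cv2.INTER_CUBIC))
E
python3 - <<'E'
from h import *
for c in('top','side'):
    save(c,c+'0'); m=eyes.camera_model(c); print(c,{k:(np.round(v,4).tolist() if k=='pose' else v) for k,v in m.items()})
print(ctrl.get_obs(), ctrl.tcp_to_tips)
E
```

```text
top {'vertical_fov': 42.54860089778234, 'cx': 248.69477654852858, 'cy': 193.9912868679771, 'pose': [[0.0201, 0.9967, -0.0786, 0.3643], [-0.9998, 0.0192, -0.0114, -0.0145], [-0.0098, 0.0788, 0.9968, 1.6657], [0.0, 0.0, 0.0, 1.0]]}
side {'vertical_fov': 43.319509963423926, 'cx': 251.98133797832048, 'cy': 188.19609514778972, 'pose': [[-0.7746, 0.4382, -0.456, -0.1956], [-0.6324, -0.5415, 0.5539, 0.7974], [-0.0042, 0.7175, 0.6966, 1.152], [0.0, 0.0, 0.0, 1.0]]}
{'time_s': 0.1, 'q': array([-1.53530856e+00,  1.81466644e-01,  1.60791341e+00, -2.17597254e-05,
        1.35378612e+00, -2.06280580e-01]), 'dq': array([ 2.57896950e-04, -1.54762386e-03, -1.88132687e-03, -1.11646896e-03,
       -5.56446371e-04, -6.24459877e-05]), 'joint_efforts': array([ 2.75437844e-05, -4.45880198e+01, -3.52241743e+01, -2.43096119e-04,
        4.07664731e-03, -9.51842679e-06]), 'eef_pos': array([ 0.13767043, -0.5577824 ,  0.24147167]), 'eef_rot': array([ 0.5562829 ,  0.43647543,  0.55701118, -0.43563411]), 'wrist_force': array([-1.22155057, -0.03277344, -0.65826492]), 'torque': array([ 0.00603547, -0.01464218, -0.02089663]), 'opening': 1.0028114654303681} 0.011
```

View pics/top0.png

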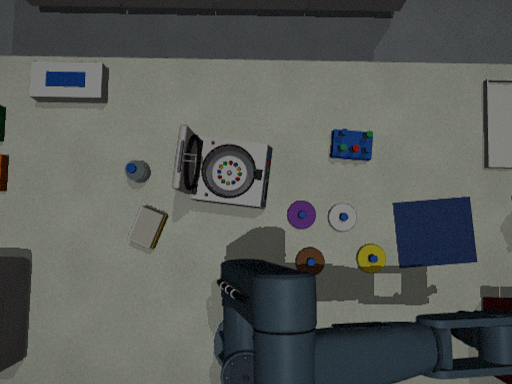

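View pics/side0.png

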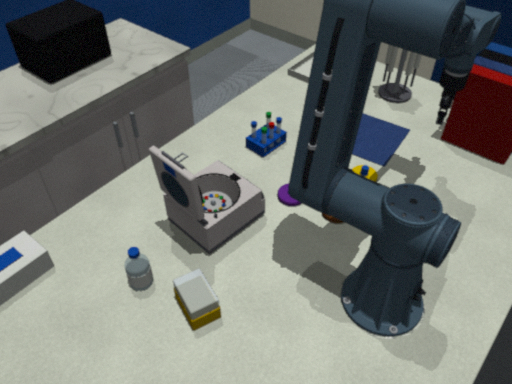

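```bash
python3 - <<'E'
from h import *
crop('top0',280,190,390,280,7)
crop('top0',165,115,285,215,6)
E
```

```text
(no output)
```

View pics/top0_c280_190.png

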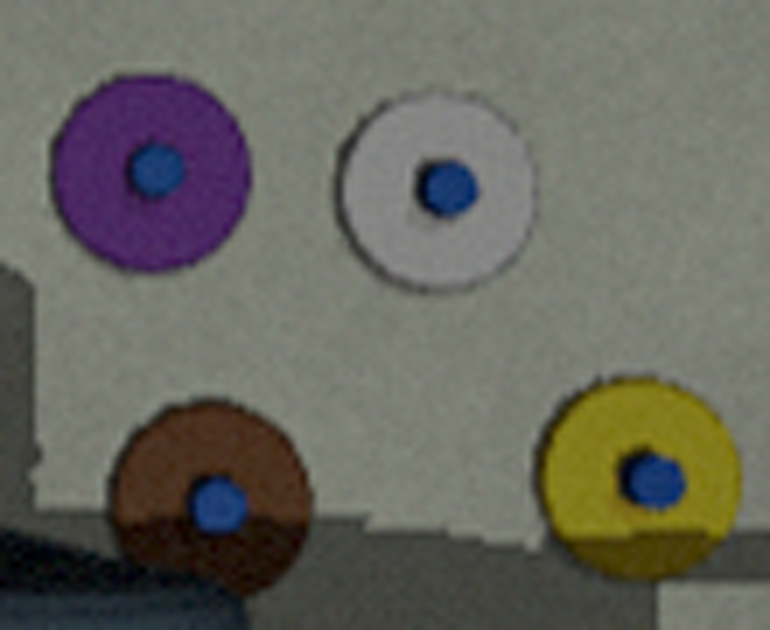

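View pics/top0_c165_115.png

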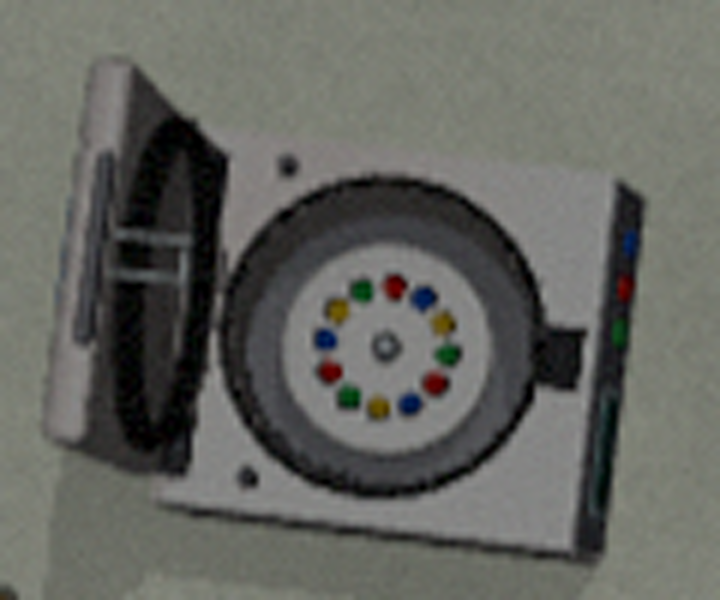

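Candidates (top image): purple (302,214), silver (344,217), brown (311,262), yellow (373,258). The bare-aluminium one at (344,217) fits; the other three are the named look-alikes. The centrifuge's rotor is at about (229,173), with its front to the right (−y) and its lid to the left.

```bash
cat >> h.py <<'E'
M={c:eyes.camera_model(c) for c in('top','side')}
def ray(c,u,v):
    m=M[c]; f=192/np.tan(np.radians(m['vertical_fov']/2)); P=np.array(m['pose'])
    d=P[:3,:3]@np.array([(u-m['cx'])/f,-(v-m['cy'])/f,-1]); return P[:3,3],d
def atz(c,u,v,z):
    o,d=ray(c,u,v); return o+d*(z-o[2])/d[2]
def proj(c,X):
    m=M[c]; f=192/np.tan(np.radians(m['vertical_fov']/2)); P=np.array(m['pose'])
    p=(np.asarray(X)-P[:3,3])@P[:3,:3]; return np.stack([m['cx']+f*p[...,0]/-p[...,2], m['cy']-f*p[...,1]/-p[...,2]],-1)
def cen(im,box,fn):
    x0,y0,x1,y1=box; s=im[y0:y1,x0:x1].astype(float); w=fn(s)
    ys,xs=np.mgrid[y0:y1,x0:x1]; return (w*xs).sum()/w.sum(),(w*ys).sum()/w.sum(),w.sum()
E
python3 - <<'E'
from h import *
im=np.load('pics/top0.npy')
blue=lambda s:((s[...,2]-s[...,0])>50).astype(float)
c=cen(im,(335,205,355,228),blue); print(c,atz('top',c[0],c[1],.046))
c=cen(im,(325,198,362,237),lambda s:(((s.min(-1)>125)|((s[...,2]-s[...,0])>50))).astype(float)); print('disc',c)
# spindle tip & deck corners from crop (6x)
q=lambda x,y:(165+(x+.5)/6-.5,115+(y+.5)/6-.5)
for n,p,z in [('tip',(386,347),.089),('bowl',(383,336),.125),('rotor',(390,348),.075),('FR?',(615,180),.125),('FL',(578,555),.125),('holeR',(288,165),.125),('holeL',(248,477),.125),('rearL corner',(155,500),.125),('lidedge a',(110,60),.32),('lidedge b',(60,440),.32)]:
    u=q(*p); print(n,np.round(u,2),np.round(atz('top',*u,z),4))
E
```

```text
(np.float64(343.925), np.float64(216.475), np.float64(40.0)) [ 0.42417254 -0.30951849  0.046     ]
disc (np.float64(342.50730688935283), np.float64(216.75574112734864), np.float64(479.0))
tip [228.92 172.42] [0.5571 0.0686 0.089 ]
bowl [228.42 170.58] [0.5585 0.0684 0.125 ]
rotor [229.58 172.58] [0.5583 0.0671 0.075 ]
FR? [267.08 144.58] [ 0.6434 -0.0518  0.125 ]
FL [260.92 207.08] [ 0.4455 -0.0359  0.125 ]
holeR [212.58 142.08] [0.6483 0.1206 0.125 ]
holeL [205.92 194.08] [0.4829 0.1373 0.125 ]
rearL corner [190.42 197.92] [0.4699 0.1856 0.125 ]
lidedge a [182.92 124.58] [0.6599 0.1871 0.32  ]
lidedge b [174.58 187.92] [0.4832 0.2046 0.32  ]
```

```bash
python3 - <<'E'
from h import *
from scipy.spatial.transform import Rotation as R
o=ctrl.get_obs(); q=o['eef_rot']; print(R.from_quat([*q[1:],q[0]]).as_matrix().round(3))
im=np.load('pics/top0.npy')
# edge-based disc fit using gradient: contour of bright disc
s=cv2.resize(im[195:240,322:366],None,fx=8,fy=8,interpolation=cv2.INTER_CUBIC)
m=((s.min(-1)>118)&(s[...,2].astype(int)-s[...,1]> -2)).astype(np.uint8)
cv2.imwrite('pics/disc_mask.png',m*255)
E
python3 - <<'E'
from h import *
# joint fit of tip position with side camera crop
crop('side0',145,140,275,250,6)
E
```

```text
[[-0.     0.971  0.239]
 [ 0.002  0.239 -0.971]
 [-1.     0.    -0.002]]
```

View pics/side0_c145_140.png

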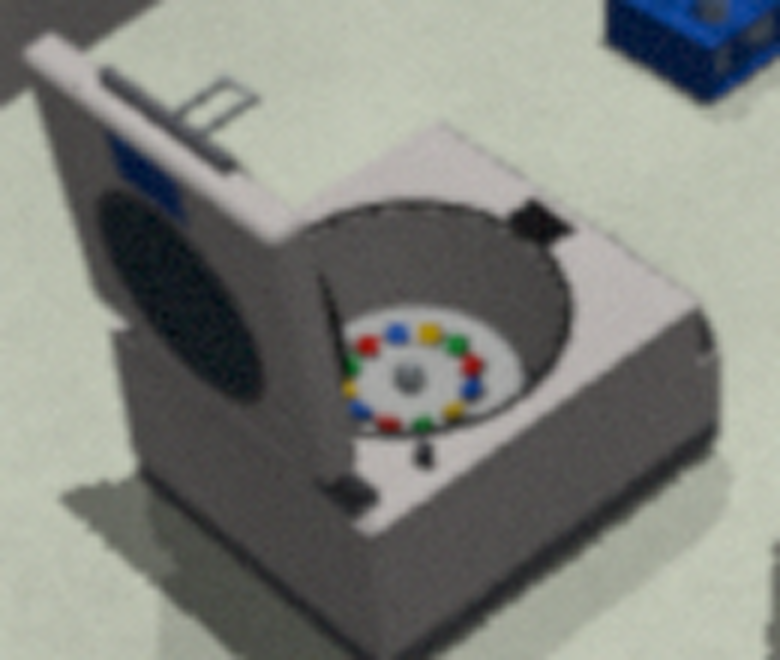

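```bash
cat > fit.py <<'E'
from h import *
from scipy.optimize import least_squares
def lid(th,a,y,z): # a=dist from hinge, z out of lid
    return np.array([.098-a*np.cos(th)+z*np.sin(th), y, .130+a*np.sin(th)+z*np.cos(th)])
q=lambda x,y:np.array((165+(x+.5)/6-.5,115+(y+.5)/6-.5))
s=lambda x,y:np.array((145+(x+.5)/6-.5,140+(y+.5)/6-.5))
L=lambda a,y,z:(lambda th:lid(th,a,y,z)); Pn=lambda *x:(lambda th:np.array(x))
obs=[('top',q(386,347),Pn(0,0,.089)),('top',q(383,336),Pn(0,0,.125)),('side',s(408,371),Pn(0,0,.089)),
('side',s(370,532),Pn(.11,.1,.125)),('top',q(155,500),Pn(.11,.1,.125)),
('top',q(95,62),L(.198,-.09,.022)),('top',q(45,435),L(.198,.09,.022)),('top',q(130,62),L(.198,-.09,0)),
('side',s(26,52),L(.198,-.09,.022)),('side',s(273,242),L(.198,.09,.022)),('side',s(300,220),L(.198,.09,0))]
def W(p,X):
    x,y,w=p[:3]; c,si=np.cos(w),np.sin(w); return np.array([x+c*X[0]-si*X[1],y+si*X[0]+c*X[1],X[2]])
def res(p): return np.concatenate([(proj(c,W(p,f(p[3])))-u) for c,u,f in obs])
if __name__=='__main__':
    r=least_squares(res,[.557,.069,1.48,1.75],loss='soft_l1'); print(r.x); print(res(r.x).reshape(-1,2).round(1))
    for n,X in [('edge',lid(r.x[3],.198,0,.022)),('press0',lid(0.15,.177,0,.022)),('hinge',lid(0,0,0,0))]: print(n,W(r.x,X).round(4))
    print('xc',np.cos(r.x[2]),np.sin(r.x[2]))
E
python3 fit.py
```

```text
[0.55791491 0.06849001 1.46320749 1.65955975]
[[ 0.  -0.2]
 [-0.   0.2]
 [ 1.  -0.9]
 [ 0.6  1.1]
 [-1.  -0.1]
 [-0.8 -1.6]
 [-1.6  0.6]
 [ 1.1 -0.8]
 [-1.2 -0.4]
 [ 0.3  0.4]
 [ 2.5 -0.7]]
edge [0.5727 0.2052 0.3253]
press0 [ 0.55   -0.0048  0.1782]
hinge [0.5684 0.1659 0.13  ]
xc 0.10738139634753598 0.9942179015278559
```

Emit:
{"api": "step_arm", "payload": {
  "xyz": [
    [40, 35, 0],
    [80, 70, -20],
    [120, 105, -40],
    [160, 140, -60],
    [200, 175, -80],
    [240, 210, -100],
    [286, 248, -120],
    [286, 248, -120],
    [286, 248, -120]
  ],
  "spin": [0, 0, 0, 0, 0, 0, 0, 0, 0],
  "fingers": [100, 100, 100, 100, 100, 100, 100, 100, 100]
}}

```text
time_s: 1.0
eef_pos: [0.4256, -0.3047, 0.1195]
eef_rot: [0.556, 0.435, 0.56, -0.434]
wrist_force: [-0.9, -0.0, 0.2]
opening: 0.999
```

```bash
python3 - <<'E'
from h import *
print(ctrl.get_obs()['eef_pos'])
save('side','side1');crop('side1',220,90,420,240,4)
save('top','top1');crop('top1',250,150,400,260,5)
E
```

```text
[ 0.42558989 -0.30472979  0.1195056 ]
```

View pics/side1_c220_90.png

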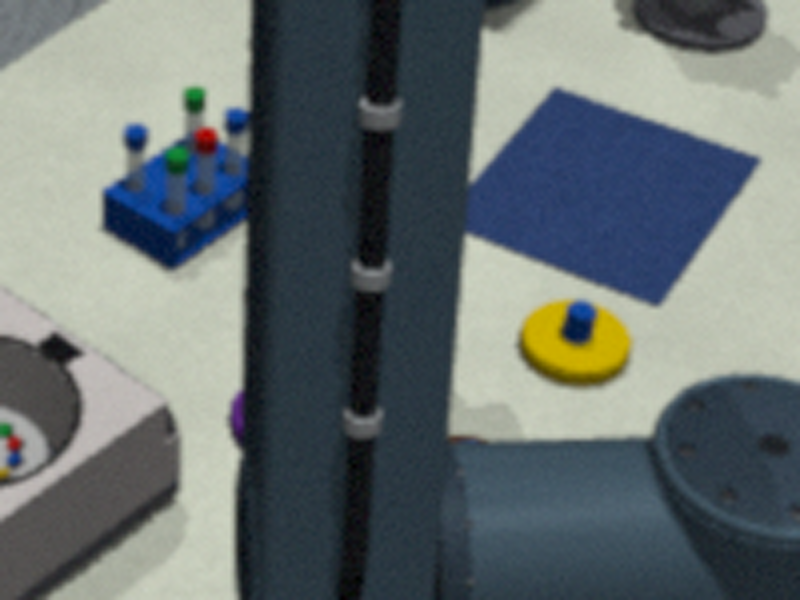

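View pics/top1_c250_150.png

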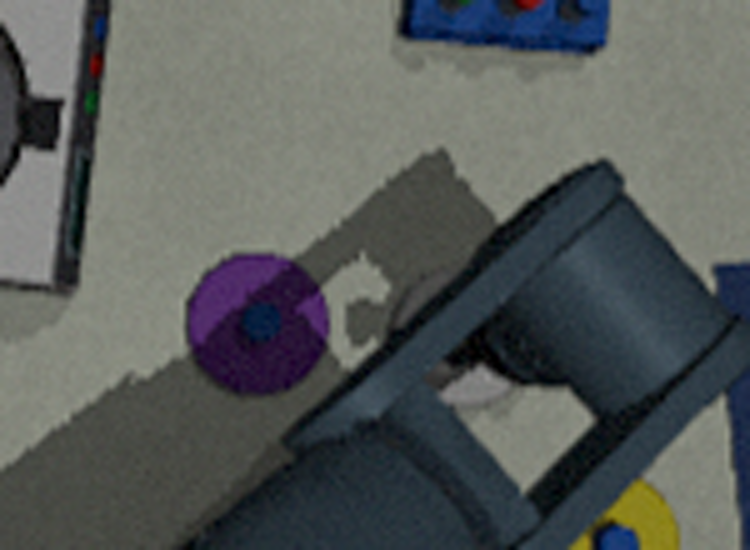

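Emit:
{"api": "step_arm", "payload": {
  "xyz": [
    [0, 0, -20],
    [0, 0, -45],
    [0, 0, -70],
    [0, 0, -70],
    [0, 0, -70]
  ],
  "spin": [0, 0, 0, 0, 0],
  "fingers": [100, 100, 100, 100, 100]
}}

```text
time_s: 1.6
eef_pos: [0.423, -0.3113, 0.0528]
eef_rot: [0.556, 0.436, 0.556, -0.437]
wrist_force: [0.2, 0.1, -0.3]
opening: 1.004
```

Emit:
{"api": "step_arm", "payload": {
  "xyz": [
    [0, 0, -10],
    [0, 0, -18],
    [0, 0, -18],
    [0, 0, -18],
    [0, 0, -18],
    [0, 0, -18],
    [0, 0, -18],
    [0, 0, -18]
  ],
  "spin": [0, 0, 0, 0, 0, 0, 0, 0],
  "fingers": [100, 100, 70, 55, 45, 35, 25, 20]
}}

```text
time_s: 2.4
eef_pos: [0.424, -0.3105, 0.0349]
eef_rot: [0.557, 0.436, 0.556, -0.436]
wrist_force: [-1.3, 2.1, 5.8]
opening: 0.28
```

Emit:
{"api": "step_arm", "payload": {
  "xyz": [
    [0, 0, 2],
    [0, 0, 2],
    [0, 0, 2]
  ],
  "spin": [0, 0, 0],
  "fingers": [60, 60, 60]
}}

```text
time_s: 2.7
eef_pos: [0.4237, -0.3103, 0.0362]
eef_rot: [0.557, 0.436, 0.557, -0.436]
wrist_force: [1.0, -0.4, 0.4]
opening: 0.603
```

Emit:
{"api": "step_arm", "payload": {
  "xyz": [
    [0, 0, 0],
    [0, 0, 0],
    [0, 0, 0],
    [0, 0, 0],
    [0, 0, 0],
    [0, 0, 0],
    [0, 0, 0],
    [0, 0, 0],
    [0, 0, 0],
    [0, 0, 0]
  ],
  "spin": [0.15, 0.3, 0.45, 0.6, 0.75, 0.9, 1.05, 1.2, 1.35, 1.5],
  "fingers": [60, 60, 60, 60, 60, 60, 60, 60, 60, 60]
}}

```text
time_s: 3.7
eef_pos: [0.4236, -0.3102, 0.0361]
eef_rot: [0.704, -0.062, 0.704, 0.063]
wrist_force: [0.2, -0.6, -0.0]
opening: 0.599
```

Emit:
{"api": "step_arm", "payload": {
  "xyz": [
    [0, 0, 0],
    [0, 0, 0],
    [0, 0, 0],
    [0, 0, 0],
    [0, 0, 0],
    [0, 0, 0]
  ],
  "spin": [0, 0, 0, 0, 0, 0],
  "fingers": [50, 40, 32, 24, 15, 10]
}}

```text
time_s: 4.3
eef_pos: [0.4238, -0.3104, 0.0365]
eef_rot: [0.705, -0.06, 0.704, 0.06]
wrist_force: [-0.7, 0.6, 3.6]
opening: 0.284
```

Emit:
{"api": "step_arm", "payload": {
  "xyz": [
    [0, 0, 8],
    [0, 0, 25],
    [0, 0, 50],
    [0, 0, 80],
    [0, 0, 110],
    [0, 0, 140],
    [0, 0, 170],
    [0, 0, 190],
    [0, 0, 190]
  ],
  "spin": [0, 0, 0, 0, 0, 0, 0, 0, 0],
  "fingers": [10, 10, 10, 10, 10, 10, 10, 10, 10]
}}

```text
time_s: 5.2
eef_pos: [0.4249, -0.3116, 0.2298]
eef_rot: [0.706, -0.062, 0.703, 0.058]
wrist_force: [0.1, 0.1, -1.8]
opening: 0.284
```

Emit:
{"api": "step_arm", "payload": {
  "xyz": [
    [15, 25, 0],
    [30, 60, 0],
    [45, 100, 0],
    [60, 140, 0],
    [75, 180, 0],
    [90, 220, 0],
    [105, 255, 0],
    [120, 285, 0],
    [134, 310, 0],
    [134, 310, 0]
  ],
  "spin": [0, 0, 0, 0, 0, 0, 0, 0, 0, 0],
  "fingers": [10, 10, 10, 10, 10, 10, 10, 10, 10, 10]
}}

```text
time_s: 6.2
eef_pos: [0.5578, 0.0029, 0.2244]
eef_rot: [0.704, -0.061, 0.705, 0.062]
wrist_force: [-0.2, 0.0, -1.9]
opening: 0.282
```

```bash
python3 - <<'E'
from h import *
save('side','side2');save('top','top2')
im=np.hstack([cv2.resize(np.load(f'pics/{n}.npy')[100:280,100:340],None,fx=1.65,fy=1.65,interpolation=cv2.INTER_CUBIC) for n in('side2','top2')])
cv2.imwrite('pics/p2.png',im[:,:,::-1]); print(ctrl.get_obs()['eef_pos'],ctrl.get_obs()['wrist_force'])
E
```

```text
[5.56836199e-01 2.32281097e-04 2.24595914e-01] [-0.68406897 -0.51337582 -0.85919059]
```

View pics/p2.png

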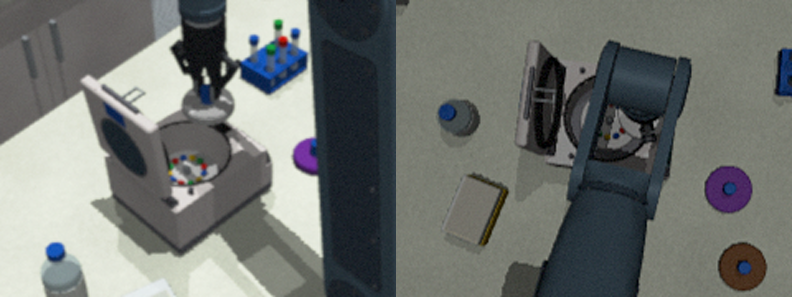

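Emit:
{"api": "step_arm", "payload": {
  "xyz": [
    [0, 20, 0],
    [0, 40, 0],
    [0, 55, 0],
    [0, 68, 0],
    [0, 68, 0],
    [0, 68, 0]
  ],
  "spin": [0, 0, 0, 0, 0, 0],
  "fingers": [10, 10, 10, 10, 10, 10]
}}

```text
time_s: 6.9
eef_pos: [0.5576, 0.0674, 0.2262]
eef_rot: [0.704, -0.061, 0.705, 0.06]
wrist_force: [0.1, -1.2, -1.1]
opening: 0.281
```

```bash
python3 - <<'E'
from h import *
save('side','side3');save('top','top3')
im=np.hstack([cv2.resize(np.load(f'pics/{n}.npy')[:250,110:310],None,fx=2,fy=2,interpolation=cv2.INTER_CUBIC) for n in('side3','top3')])
cv2.imwrite('pics/p3.png',im[:,:,::-1]); print(ctrl.get_obs())
E
```

```text
{'time_s': 7.0, 'q': array([-9.14095756e-02,  1.66177640e-01,  1.65728330e+00, -3.76195261e-04,
        1.31812810e+00, -2.61813284e-01]), 'dq': array([-0.00337175,  0.00093379, -0.00177318,  0.00373134,  0.00159828,
        0.00032541]), 'joint_efforts': array([ 2.83284830e-01, -4.39308822e+01, -3.52101123e+01,  1.27396625e-02,
        5.46854397e-03, -3.07460476e-03]), 'eef_pos': array([0.55772588, 0.06705729, 0.22626092]), 'eef_rot': array([ 0.70451755, -0.06033407,  0.70456029,  0.06008007]), 'wrist_force': array([-0.15766723, -0.32524409, -1.67728086]), 'torque': array([-0.05302828, -0.04119539,  0.00035817]), 'opening': 0.28328313502548097}
```

View pics/p3.png

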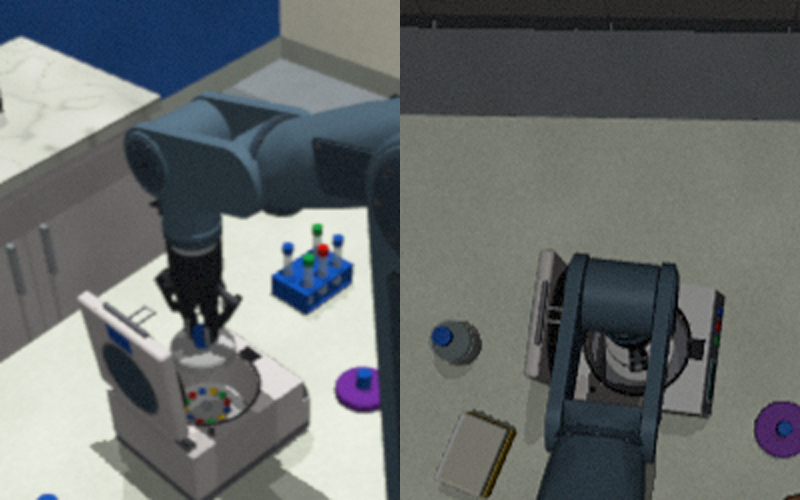

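```bash
python3 - <<'E'
from h import *
crop('side3',180,140,245,220,9)
print(proj('side',np.array([[.5577,.06705,.208],[.5577,.06705,.19],[.5577,.0686,.089]])), 'crop', (proj('side',np.array([[.5577,.06705,.208],[.5577,.06705,.19],[.5577,.0686,.075]]))-[180,140]+.5)*9)
E
```

```text
[[211.48430277 171.59529297]
 [211.86816658 176.14471986]
 [213.56160477 200.530248  ]] crop [[287.85872491 288.85763677]
 [291.31349924 329.8024787 ]
 [308.97752976 577.73691577]]
```

View pics/side3_c180_140.png

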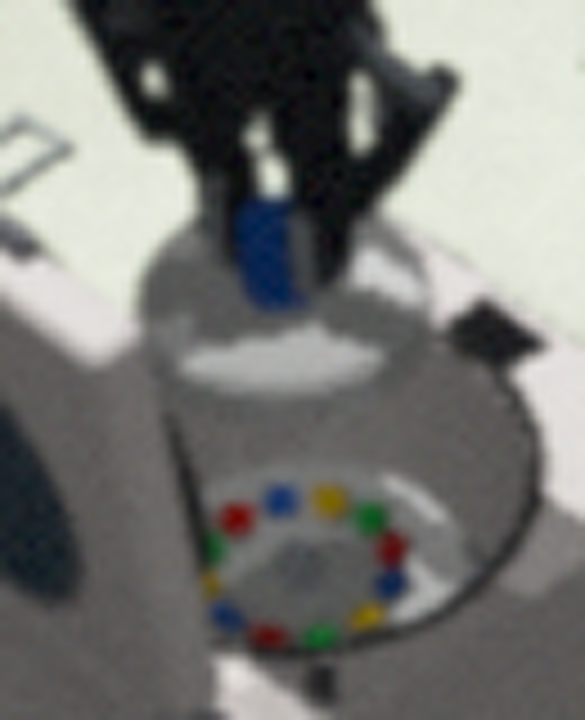

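Emit:
{"api": "step_arm", "payload": {
  "xyz": [
    [0, 1, -15],
    [1, 2, -35],
    [1, 2, -55],
    [1, 2, -75],
    [1, 2, -88],
    [1, 2, -95],
    [1, 2, -95],
    [1, 2, -95]
  ],
  "spin": [0, 0, 0, 0, 0, 0, 0, 0],
  "fingers": [10, 10, 10, 10, 10, 10, 10, 10]
}}

```text
time_s: 7.8
eef_pos: [0.5592, 0.0696, 0.1318]
eef_rot: [0.705, -0.06, 0.704, 0.06]
wrist_force: [0.1, -0.6, -1.0]
opening: 0.282
```

Emit:
{"api": "step_arm", "payload": {
  "xyz": [
    [0, 0, -2],
    [0, 0, -4],
    [0, 0, -6],
    [0, 0, -6]
  ],
  "spin": [0, 0, 0, 0],
  "fingers": [10, 10, 10, 10]
}}

```text
time_s: 8.2
eef_pos: [0.5585, 0.0698, 0.1251]
eef_rot: [0.704, -0.06, 0.705, 0.06]
wrist_force: [0.5, 0.7, -1.2]
opening: 0.278
```

Underside now about level with the tip; I continue slowly.

Emit:
{"api": "step_arm", "payload": {
  "xyz": [
    [0, 0, -2],
    [0, 0, -4],
    [0, 0, -4]
  ],
  "spin": [0, 0, 0],
  "fingers": [10, 10, 10]
}}

```text
time_s: 8.5
eef_pos: [0.5584, 0.0697, 0.1209]
eef_rot: [0.704, -0.06, 0.705, 0.06]
wrist_force: [0.7, -0.1, -1.6]
opening: 0.284
```

Emit:
{"api": "step_arm", "payload": {
  "xyz": [
    [0, 0, -1],
    [0, 0, -2],
    [0, 0, -3],
    [0, 0, -3]
  ],
  "spin": [0, 0, 0, 0],
  "fingers": [10, 10, 10, 10]
}}

```text
time_s: 8.9
eef_pos: [0.5586, 0.0697, 0.1181]
eef_rot: [0.704, -0.06, 0.705, 0.06]
wrist_force: [-0.1, -0.0, -1.6]
opening: 0.278
```

Emit:
{"api": "step_arm", "payload": {
  "xyz": [
    [0, 0, -1],
    [0, 0, -2],
    [0, 0, -3],
    [0, 0, -3]
  ],
  "spin": [0, 0, 0, 0],
  "fingers": [10, 10, 10, 10]
}}

```text
time_s: 9.3
eef_pos: [0.5586, 0.0697, 0.1151]
eef_rot: [0.704, -0.06, 0.705, 0.06]
wrist_force: [0.1, -0.3, -0.8]
opening: 0.277
```

Emit:
{"api": "step_arm", "payload": {
  "xyz": [
    [0, 0, -1],
    [0, 0, -2],
    [0, 0, -2]
  ],
  "spin": [0, 0, 0],
  "fingers": [10, 10, 10]
}}

```text
time_s: 9.6
eef_pos: [0.5586, 0.0697, 0.1131]
eef_rot: [0.704, -0.06, 0.705, 0.06]
wrist_force: [0.2, -0.1, -2.0]
opening: 0.281
```

Emit:
{"api": "step_arm", "payload": {
  "xyz": [
    [0, 0, -1],
    [0, 0, -1],
    [0, 0, -1]
  ],
  "spin": [0, 0, 0],
  "fingers": [10, 10, 10]
}}

```text
time_s: 9.9
eef_pos: [0.5587, 0.0697, 0.1123]
eef_rot: [0.704, -0.06, 0.705, 0.06]
wrist_force: [-0.0, 0.8, -1.1]
opening: 0.281
```

Emit:
{"api": "step_arm", "payload": {
  "xyz": [
    [0, 0, -1],
    [0, 0, -1],
    [0, 0, -1]
  ],
  "spin": [0, 0, 0],
  "fingers": [10, 10, 10]
}}

```text
time_s: 10.2
eef_pos: [0.5589, 0.0697, 0.1116]
eef_rot: [0.705, -0.06, 0.704, 0.06]
wrist_force: [-0.5, -1.0, 2.0]
opening: 0.277
```

Emit:
{"api": "step_arm", "payload": {
  "xyz": [
    [0, 0, -1],
    [0, 0, -1],
    [0, 0, -1]
  ],
  "spin": [0, 0, 0],
  "fingers": [10, 10, 10]
}}

```text
time_s: 10.5
eef_pos: [0.5589, 0.0697, 0.1115]
eef_rot: [0.705, -0.061, 0.704, 0.06]
wrist_force: [-4.4, 0.2, 8.6]
opening: 0.284
```

Emit:
{"api": "step_arm", "payload": {
  "xyz": [
    [0, 0, 1],
    [0, 0, 1],
    [0, 0, 1],
    [0, 0, 1],
    [0, 0, 1],
    [0, 0, 1]
  ],
  "spin": [0, 0, 0, 0, 0, 0],
  "fingers": [20, 30, 45, 60, 60, 60]
}}

```text
time_s: 11.1
eef_pos: [0.5587, 0.0697, 0.1112]
eef_rot: [0.704, -0.06, 0.705, 0.06]
wrist_force: [-0.1, 0.3, 0.2]
opening: 0.602
```

Emit:
{"api": "step_arm", "payload": {
  "xyz": [
    [0, 0, 10],
    [0, 0, 30],
    [0, 0, 60],
    [0, 0, 95],
    [0, 0, 130],
    [0, 0, 165],
    [0, 0, 200],
    [0, 0, 235],
    [0, 0, 260],
    [0, 0, 260]
  ],
  "spin": [0, 0, 0, 0, 0, 0, 0, 0, 0, 0],
  "fingers": [60, 60, 60, 60, 60, 60, 60, 60, 60, 60]
}}

```text
time_s: 12.1
eef_pos: [0.5602, 0.0697, 0.3771]
eef_rot: [0.708, -0.061, 0.701, 0.06]
wrist_force: [0.6, 0.9, 0.2]
opening: 0.599
```

```bash
python3 - <<'E'
from h import *
save('side','side4');save('top','top4')
crop('side4',145,140,275,250,6)
print(ctrl.get_obs()['eef_pos'],ctrl.get_obs()['wrist_force'])
E
```

```text
[0.55871648 0.0697542  0.37215605] [ 0.44922243 -0.2427694  -0.84674256]
```

View pics/side4_c145_140.png

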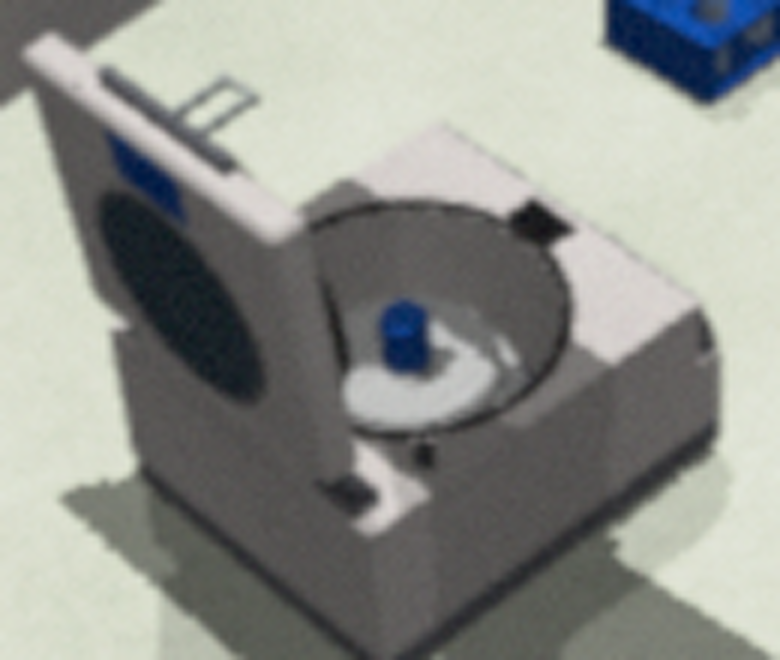

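Emit:
{"api": "step_arm", "payload": {
  "xyz": [
    [2, 20, 0],
    [5, 50, 0],
    [8, 80, 0],
    [12, 110, 0],
    [15, 140, 0],
    [18, 165, 0],
    [19, 175, 0],
    [19, 175, 0],
    [19, 175, 0]
  ],
  "spin": [-0.1, -0.2, -0.28, -0.28, -0.28, -0.28, -0.28, -0.28, -0.28],
  "fingers": [40, 20, 0, 0, 0, 0, 0, 0, 0]
}}

```text
time_s: 13.1
eef_pos: [0.5775, 0.2439, 0.3705]
eef_rot: [0.706, 0.038, 0.707, -0.039]
wrist_force: [0.3, -0.3, 0.6]
opening: -0.002
```

Emit:
{"api": "step_arm", "payload": {
  "xyz": [
    [0, 0, -20],
    [0, 0, -45],
    [0, 0, -70],
    [0, 0, -86],
    [0, 0, -86]
  ],
  "spin": [0, 0, 0, 0, 0],
  "fingers": [0, 0, 0, 0, 0]
}}

```text
time_s: 13.6
eef_pos: [0.5765, 0.2433, 0.2824]
eef_rot: [0.704, 0.038, 0.708, -0.04]
wrist_force: [-1.1, -0.4, -0.5]
opening: -0.002
```

```bash
python3 - <<'E'
from h import *
save('side','side5');save('top','top5')
im=np.hstack([cv2.resize(np.load(f'pics/{n}.npy')[70:270,100:300],None,fx=2,fy=2,interpolation=cv2.INTER_CUBIC) for n in('side5','top5')])
cv2.imwrite('pics/p5.png',im[:,:,::-1]); print(ctrl.get_obs()['eef_pos'],ctrl.get_obs()['wrist_force'])
E
```

```text
[0.57804678 0.24410784 0.28598986] [-0.5590966   0.02176813  0.64127438]
```

View pics/p5.png

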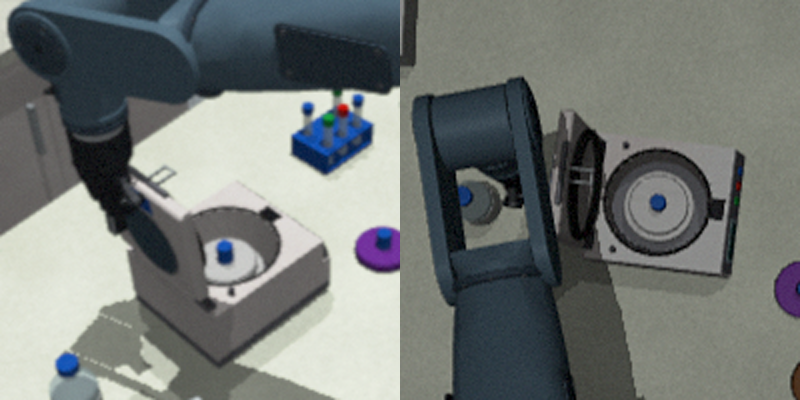

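Emit:
{"api": "step_arm", "payload": {
  "xyz": [
    [-1, -7, 0],
    [-2, -14, 0],
    [-2, -18, 0],
    [-2, -22, 0],
    [-3, -26, 0],
    [-3, -26, 0]
  ],
  "spin": [0, 0, 0, 0, 0, 0],
  "fingers": [0, 0, 0, 0, 0, 0]
}}

```text
time_s: 14.3
eef_pos: [0.5747, 0.2182, 0.2855]
eef_rot: [0.706, 0.039, 0.706, -0.039]
wrist_force: [-0.9, 0.5, -0.2]
opening: 0.005
```

Emit:
{"api": "step_arm", "payload": {
  "xyz": [
    [0, -4, 0],
    [-1, -8, 0],
    [-1, -12, 0],
    [-2, -16, 0]
  ],
  "spin": [0, 0, 0, 0],
  "fingers": [0, 0, 0, 0]
}}

```text
time_s: 14.7
eef_pos: [0.5727, 0.2024, 0.2853]
eef_rot: [0.706, 0.038, 0.706, -0.038]
wrist_force: [1.1, 0.3, -0.1]
opening: 0.003
```

```bash
python3 - <<'E'
from h import *
save('side','side6');crop('side6',135,120,255,220,6)
E
```

```text
(no output)
```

View pics/side6_c135_120.png

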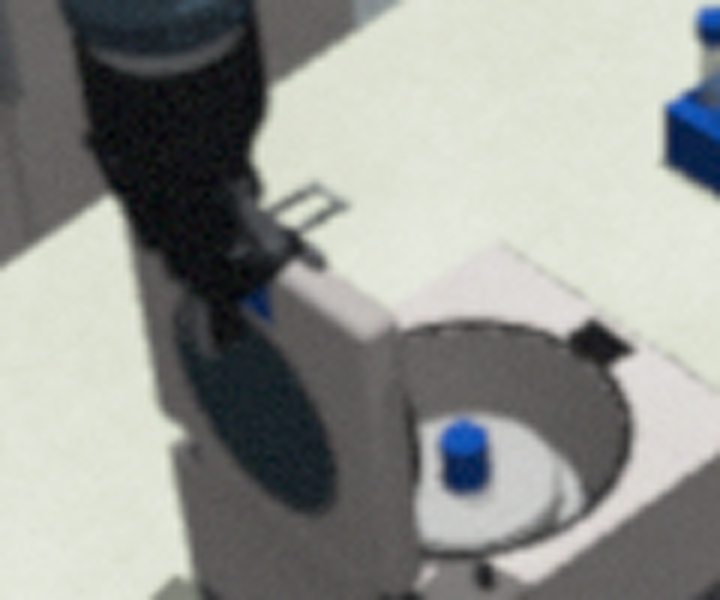

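Emit:
{"api": "step_arm", "payload": {
  "xyz": [
    [0, -3, 0],
    [-1, -6, 0],
    [-1, -9, 0],
    [-1, -12, 0],
    [-2, -15, 0],
    [-2, -18, 0],
    [-2, -21, 0],
    [-3, -24, 0],
    [-3, -27, 0]
  ],
  "spin": [0, 0, 0, 0, 0, 0, 0, 0, 0],
  "fingers": [0, 0, 0, 0, 0, 0, 0, 0, 0]
}}

```text
time_s: 15.65
eef_pos: [0.5696, 0.1755, 0.2852]
eef_rot: [0.706, 0.038, 0.706, -0.039]
wrist_force: [0.2, 0.9, -0.1]
opening: -0.002
```

```bash
python3 - <<'E'
from h import *
save('side','side7');crop('side7',135,120,255,220,6)
E
```

View pics/side7_c135_120.png

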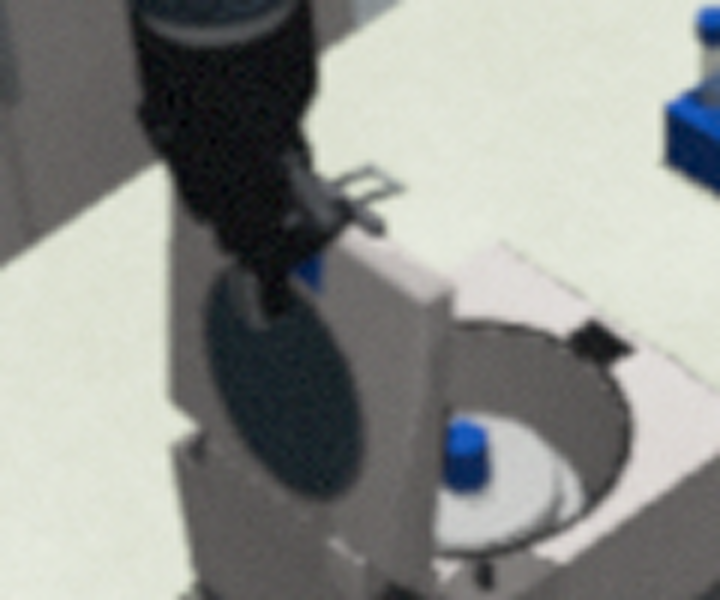

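```bash
python3 - <<'E'
from fit import *
p=[.5588,.0697,1.4632]
for th in (1.66,1.6,1.5,1.4,1.35,1.3,1.25,1.2): print(th,proj('side',W(p,lid(th,.198,.09,.022))).round(1))
E
```

```text
1.66 [189.7 180.4]
1.6 [193.3 177.6]
1.5 [199.3 173.3]
1.4 [205.3 169.6]
1.35 [208.3 168. ]
1.3 [211.2 166.6]
1.25 [214.1 165.4]
1.2 [217.  164.3]
```

Emit:
{"api": "step_arm", "payload": {
  "xyz": [
    [0, -2, 0],
    [0, -4, 0],
    [-1, -6, 0],
    [-1, -8, 0]
  ],
  "spin": [0, 0, 0, 0],
  "fingers": [0, 0, 0, 0]
}}

```text
time_s: 16.1
eef_pos: [0.5686, 0.1676, 0.2852]
eef_rot: [0.706, 0.038, 0.706, -0.039]
wrist_force: [-0.2, 0.3, -0.2]
opening: -0.0
```

```bash
python3 - <<'E'
from h import *
save('side','side8');crop('side8',135,120,255,220,6)
E
```

```text
(no output)
```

View pics/side8_c135_120.png

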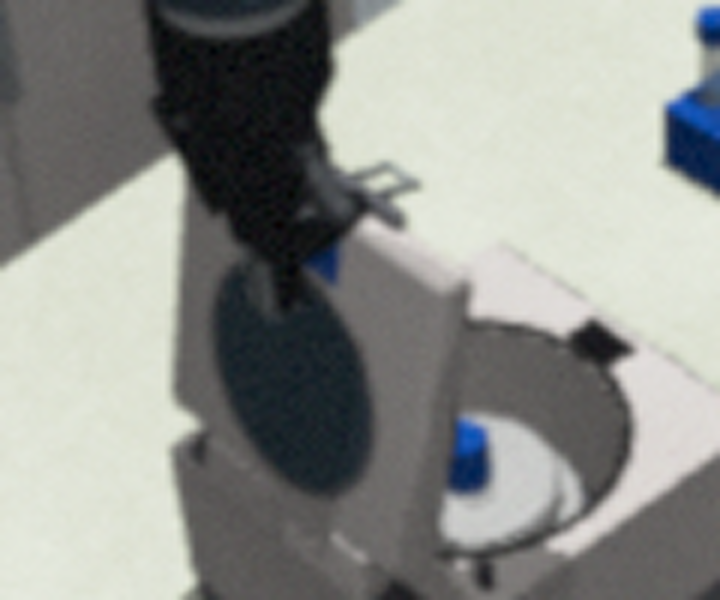

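Emit:
{"api": "step_arm", "payload": {
  "xyz": [
    [0, -2, 0],
    [0, -4, 0],
    [-1, -6, 0],
    [-1, -8, 0]
  ],
  "spin": [0, 0, 0, 0],
  "fingers": [0, 0, 0, 0]
}}

```text
time_s: 16.55
eef_pos: [0.5676, 0.1596, 0.2853]
eef_rot: [0.706, 0.039, 0.706, -0.039]
wrist_force: [-0.4, 0.1, -0.0]
opening: 0.002
```

```bash
python3 - <<'E'
from h import *
save('side','side9');crop('side9',135,120,255,220,6)
E
```

```text
(no output)
```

View pics/side9_c135_120.png

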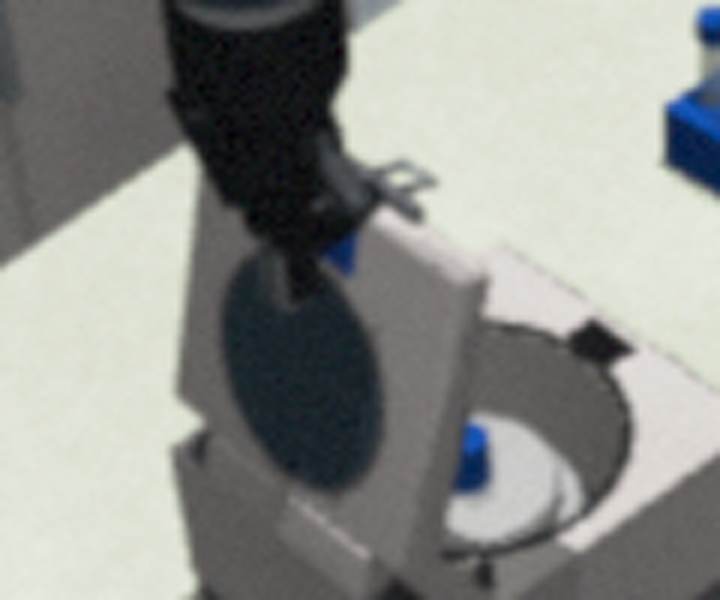

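Emit:
{"api": "step_arm", "payload": {
  "xyz": [
    [0, -2, 0],
    [0, -4, 0],
    [0, -6, 0],
    [0, -6, 0]
  ],
  "spin": [0, 0, 0, 0],
  "fingers": [0, 0, 0, 0]
}}

```text
time_s: 17.0
eef_pos: [0.5678, 0.1534, 0.2853]
eef_rot: [0.706, 0.039, 0.706, -0.039]
wrist_force: [0.4, -0.5, -0.5]
opening: -0.0
```

```bash
python3 - <<'E'
from h import *
save('side','side10');crop('side10',135,120,255,220,6)
E
```

```text
(no output)
```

View pics/side10_c135_120.png

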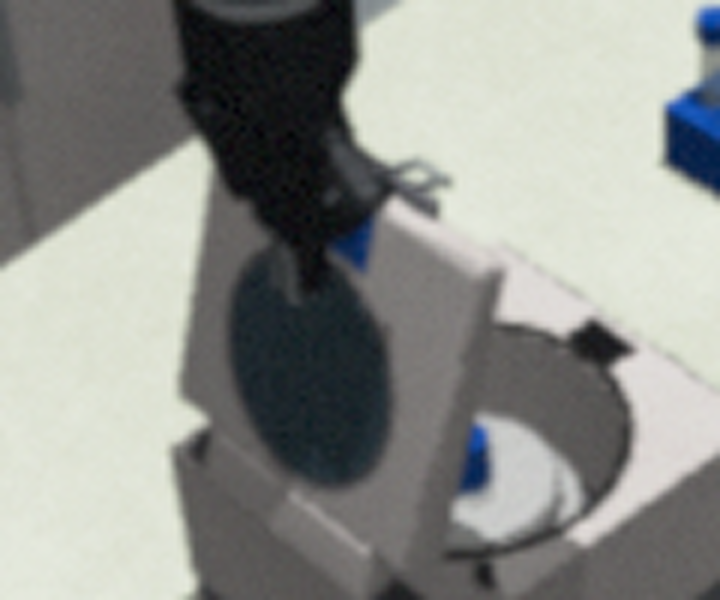

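Emit:
{"api": "step_arm", "payload": {
  "xyz": [
    [0, -2, 0],
    [0, -4, 0],
    [0, -4, 0],
    [0, -4, 0]
  ],
  "spin": [0, 0, 0, 0],
  "fingers": [0, 0, 0, 0]
}}

```text
time_s: 17.45
eef_pos: [0.5677, 0.1496, 0.2853]
eef_rot: [0.706, 0.039, 0.706, -0.039]
wrist_force: [0.3, -0.2, -0.1]
opening: -0.006
```

```bash
python3 - <<'E'
from h import *
save('side','side11');crop('side11',135,120,255,220,6)
E
```

```text
(no output)
```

View pics/side11_c135_120.png

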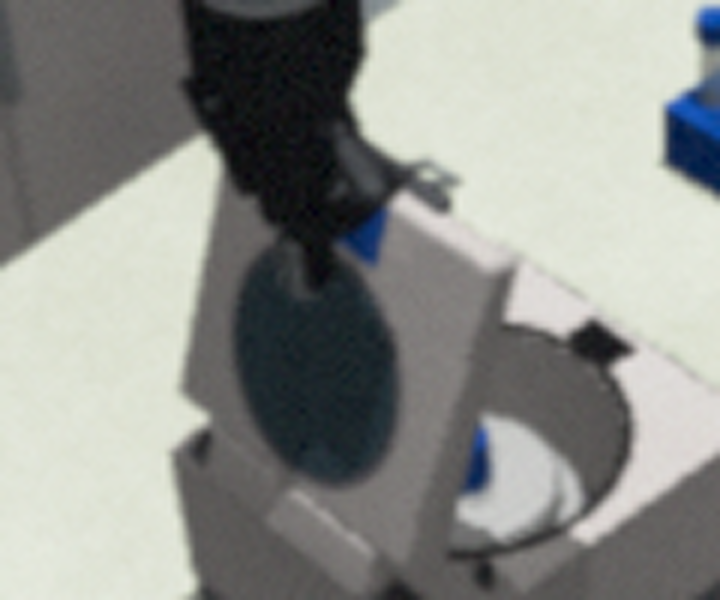

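Emit:
{"api": "step_arm", "payload": {
  "xyz": [
    [0, 0, 0],
    [0, 0, 0],
    [0, 0, 0]
  ],
  "spin": [0, 0, 0],
  "fingers": [0, 0, 0]
}}

```text
time_s: 17.8
eef_pos: [0.5677, 0.1498, 0.2853]
eef_rot: [0.706, 0.038, 0.706, -0.039]
wrist_force: [-0.6, -0.0, -0.6]
opening: -0.0
```

```bash
python3 - <<'E'
from h import *
save('side','side12');crop('side12',135,120,255,220,6)
E
```

```text
(no output)
```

View pics/side12_c135_120.png

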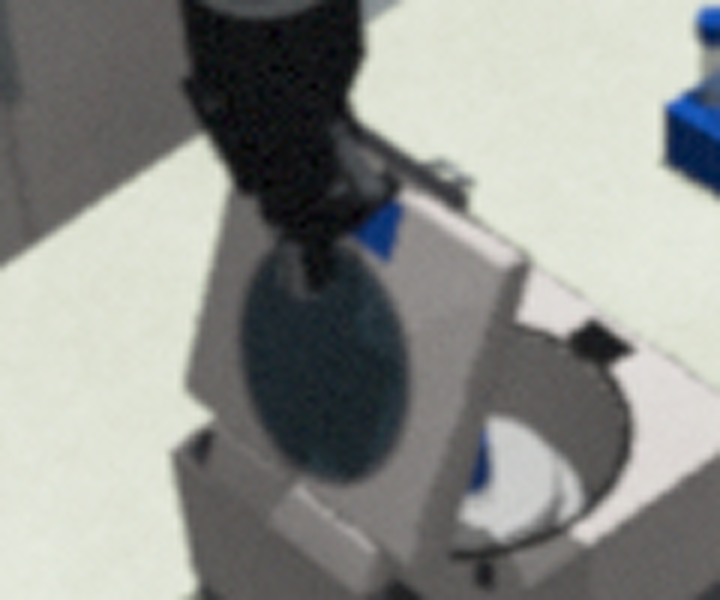

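Emit:
{"api": "step_arm", "payload": {
  "xyz": [
    [0, 10, 5],
    [0, 20, 30],
    [0, 20, 60],
    [0, 20, 90],
    [0, 20, 110],
    [0, 20, 110],
    [0, 20, 110],
    [0, 20, 110],
    [0, 20, 110],
    [0, 20, 110]
  ],
  "spin": [0, 0, 0, 0, 0, 0, 0, 0, 0, 0],
  "fingers": [0, 0, 0, 0, 0, 0, 0, 0, 0, 0]
}}

```text
time_s: 18.85
eef_pos: [0.5674, 0.1697, 0.3941]
eef_rot: [0.705, 0.038, 0.707, -0.039]
wrist_force: [0.6, 0.2, -0.4]
opening: 0.001
```

Emit:
{"api": "step_arm", "payload": {
  "xyz": [
    [0, 0, 0],
    [0, 0, 0],
    [0, 0, 0],
    [0, 0, 0],
    [0, 0, 0],
    [0, 0, 0],
    [0, 0, 0],
    [0, 0, 0],
    [0, 0, 0],
    [0, 0, 0]
  ],
  "spin": [0, 0, 0, 0, 0, 0, 0, 0, 0, 0],
  "fingers": [0, 0, 0, 0, 0, 0, 0, 0, 0, 0]
}}

```text
time_s: 19.85
eef_pos: [0.5677, 0.1697, 0.3953]
eef_rot: [0.706, 0.039, 0.706, -0.039]
wrist_force: [0.1, -0.4, -0.2]
opening: -0.003
```

Emit:
{"api": "step_arm", "payload": {
  "xyz": [
    [0, 0, 0],
    [0, 0, 0],
    [0, 0, 0],
    [0, 0, 0],
    [0, 0, 0],
    [0, 0, 0],
    [0, 0, 0],
    [0, 0, 0],
    [0, 0, 0],
    [0, 0, 0]
  ],
  "spin": [0, 0, 0, 0, 0, 0, 0, 0, 0, 0],
  "fingers": [0, 0, 0, 0, 0, 0, 0, 0, 0, 0]
}}

```text
time_s: 20.85
eef_pos: [0.5677, 0.1697, 0.3953]
eef_rot: [0.706, 0.039, 0.706, -0.039]
wrist_force: [0.4, -0.5, -0.5]
opening: -0.002
```

```bash
python3 - <<'E'
from h import *
save('side','side13');crop('side13',135,120,275,240,5)
E
```

```text
(no output)
```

View pics/side13_c135_120.png

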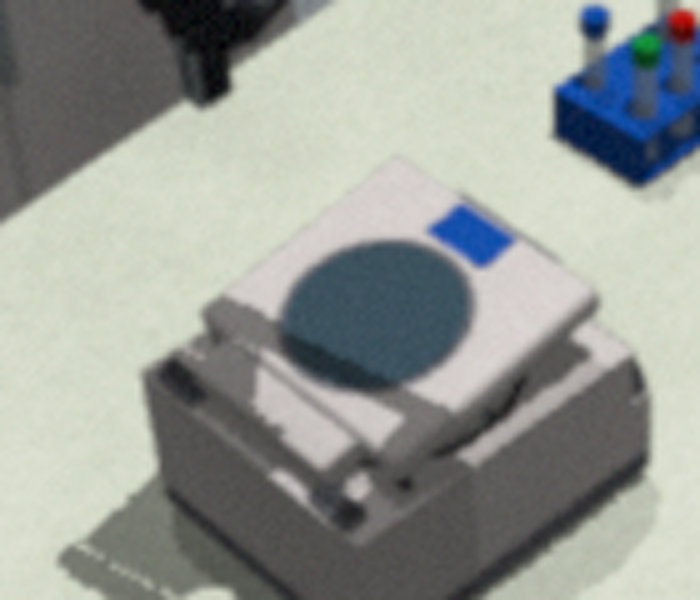

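Emit:
{"api": "step_arm", "payload": {
  "xyz": [
    [-2, -20, 0],
    [-5, -50, 0],
    [-8, -80, 0],
    [-10, -110, 0],
    [-13, -140, -20],
    [-15, -160, -50],
    [-17, -173, -85],
    [-17, -173, -115],
    [-17, -173, -140],
    [-17, -173, -145]
  ],
  "spin": [0, 0, 0, 0, 0, 0, 0, 0, 0, 0],
  "fingers": [0, 0, 0, 0, 0, 0, 0, 0, 0, 0]
}}

```text
time_s: 21.9
eef_pos: [0.5488, -0.0031, 0.2469]
eef_rot: [0.704, 0.039, 0.708, -0.038]
wrist_force: [-0.8, 0.1, -0.4]
opening: 0.003
```

```bash
python3 - <<'E'
from h import *
save('side','side14');crop('side14',135,120,275,240,5)
from fit import *
p=[.5588,.0697,1.4632]
for th in (.5,.3,.2,.16,.12,.06,0.03,0): print(th,((proj('side',W(p,lid(th,.198,.09,.022)))-[135,120]+.5)*5).round(0), W(p,lid(th,.177,0,.022)).round(4))
E
```

```text
0.5 [568. 236.] [0.5538 0.0232 0.2342]
0.3 [593. 265.] [0.5519 0.0055 0.2033]
0.2 [602. 283.] [ 0.5512 -0.001   0.1867]
0.16 [604. 290.] [ 0.5509 -0.0031  0.1799]
0.12 [607. 298.] [ 0.5507 -0.005   0.173 ]
0.06 [609. 311.] [ 0.5505 -0.0072  0.1626]
0.03 [611. 317.] [ 0.5504 -0.0081  0.1573]
0 [611. 324.] [ 0.5503 -0.0088  0.152 ]
```

View pics/side14_c135_120.png

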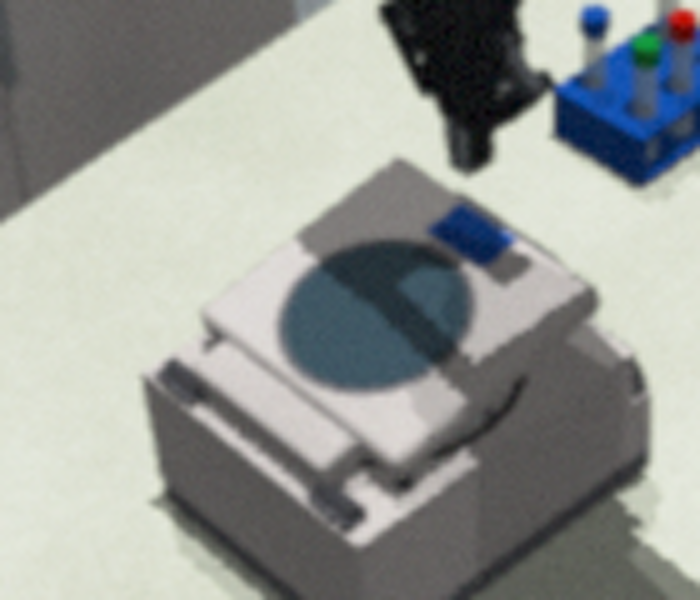

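Emit:
{"api": "step_arm", "payload": {
  "xyz": [
    [1, -1, -15],
    [1, -2, -30],
    [1, -3, -42],
    [1, -3, -45],
    [1, -3, -45]
  ],
  "spin": [0, 0, 0, 0, 0],
  "fingers": [0, 0, 0, 0, 0]
}}

```text
time_s: 22.45
eef_pos: [0.5514, -0.0062, 0.2046]
eef_rot: [0.706, 0.039, 0.707, -0.038]
wrist_force: [0.8, 0.7, 0.0]
opening: 0.001
```

Emit:
{"api": "step_arm", "payload": {
  "xyz": [
    [0, 0, -2],
    [0, 0, -4],
    [0, 0, -6],
    [0, 0, -8],
    [0, 0, -8]
  ],
  "spin": [0, 0, 0, 0, 0],
  "fingers": [0, 0, 0, 0, 0]
}}

```text
time_s: 22.95
eef_pos: [0.5515, -0.0063, 0.197]
eef_rot: [0.706, 0.039, 0.706, -0.039]
wrist_force: [0.1, 0.8, -0.5]
opening: -0.002
```

Emit:
{"api": "step_arm", "payload": {
  "xyz": [
    [0, 0, -1],
    [0, 0, -2],
    [0, 0, -3],
    [0, 0, -4]
  ],
  "spin": [0, 0, 0, 0],
  "fingers": [0, 0, 0, 0]
}}

```text
time_s: 23.35
eef_pos: [0.5518, -0.0064, 0.1933]
eef_rot: [0.706, 0.038, 0.706, -0.039]
wrist_force: [-0.6, -0.9, 0.5]
opening: 0.002
```

Emit:
{"api": "step_arm", "payload": {
  "xyz": [
    [0, 0, -1],
    [0, 0, -2],
    [0, 0, -3],
    [0, 0, -4]
  ],
  "spin": [0, 0, 0, 0],
  "fingers": [0, 0, 0, 0]
}}

```text
time_s: 23.75
eef_pos: [0.5518, -0.0064, 0.1893]
eef_rot: [0.706, 0.038, 0.706, -0.039]
wrist_force: [-0.6, -0.4, 1.5]
opening: 0.0
```

Emit:
{"api": "step_arm", "payload": {
  "xyz": [
    [0, 0, -1],
    [0, 0, -2],
    [0, 0, -3]
  ],
  "spin": [0, 0, 0],
  "fingers": [0, 0, 0]
}}

```text
time_s: 24.05
eef_pos: [0.5518, -0.0066, 0.1867]
eef_rot: [0.706, 0.038, 0.706, -0.039]
wrist_force: [-1.1, -1.7, 4.8]
opening: -0.002
```

Emit:
{"api": "step_arm", "payload": {
  "xyz": [
    [0, 0, -1],
    [0, 0, -2],
    [0, 0, -3]
  ],
  "spin": [0, 0, 0],
  "fingers": [0, 0, 0]
}}

```text
time_s: 24.35
eef_pos: [0.5519, -0.0069, 0.1839]
eef_rot: [0.706, 0.038, 0.706, -0.039]
wrist_force: [-1.8, -2.8, 5.3]
opening: 0.004
```

Emit:
{"api": "step_arm", "payload": {
  "xyz": [
    [0, 0, -1],
    [0, -1, -2],
    [0, -1, -3],
    [0, -1, -4]
  ],
  "spin": [0, 0, 0, 0],
  "fingers": [0, 0, 0, 0]
}}

```text
time_s: 24.75
eef_pos: [0.5519, -0.0076, 0.1799]
eef_rot: [0.706, 0.038, 0.706, -0.039]
wrist_force: [-1.8, -2.2, 6.4]
opening: 0.001
```

Emit:
{"api": "step_arm", "payload": {
  "xyz": [
    [0, 0, -1],
    [0, 0, -2],
    [0, 0, -3]
  ],
  "spin": [0, 0, 0],
  "fingers": [0, 0, 0]
}}

```text
time_s: 25.05
eef_pos: [0.5519, -0.0081, 0.177]
eef_rot: [0.706, 0.038, 0.706, -0.039]
wrist_force: [-3.0, -4.1, 7.7]
opening: 0.0
```

Now 1 mm per row, two rows at a time.

Emit:
{"api": "step_arm", "payload": {
  "xyz": [
    [0, -1, -1],
    [0, -1, -2]
  ],
  "spin": [0, 0],
  "fingers": [0, 0]
}}

```text
time_s: 25.25
eef_pos: [0.5519, -0.0086, 0.1749]
eef_rot: [0.706, 0.038, 0.706, -0.039]
wrist_force: [-2.7, -0.7, 5.7]
opening: -0.002
```

Emit:
{"api": "step_arm", "payload": {
  "xyz": [
    [0, 0, -1],
    [0, 0, -2]
  ],
  "spin": [0, 0],
  "fingers": [0, 0]
}}

```text
time_s: 25.45
eef_pos: [0.5519, -0.0086, 0.1725]
eef_rot: [0.706, 0.038, 0.706, -0.039]
wrist_force: [-1.0, -1.1, 3.2]
opening: -0.001
```

Emit:
{"api": "step_arm", "payload": {
  "xyz": [
    [0, 0, -1]
  ],
  "spin": [0],
  "fingers": [0]
}}

```text
time_s: 25.55
eef_pos: [0.5517, -0.0082, 0.1711]
eef_rot: [0.706, 0.039, 0.706, -0.038]
wrist_force: [-0.3, 0.1, -0.5]
opening: -0.003
```

Emit:
{"api": "step_arm", "payload": {
  "xyz": [
    [0, 0, -1]
  ],
  "spin": [0],
  "fingers": [0]
}}

```text
time_s: 25.65
eef_pos: [0.5517, -0.0081, 0.1701]
eef_rot: [0.706, 0.039, 0.706, -0.038]
wrist_force: [-1.6, -0.6, 7.4]
opening: 0.001
```

Emit:
{"api": "step_arm", "payload": {
  "xyz": [
    [0, 0, -1]
  ],
  "spin": [0],
  "fingers": [0]
}}

```text
time_s: 25.75
eef_pos: [0.5518, -0.0082, 0.1699]
eef_rot: [0.706, 0.038, 0.706, -0.038]
wrist_force: [-5.6, 0.1, 13.1]
opening: -0.001
```

Emit:
{"api": "step_arm", "payload": {
  "xyz": [
    [0, 0, 3],
    [0, 0, 10],
    [0, 0, 25],
    [0, 0, 50],
    [0, 0, 85],
    [0, 0, 120],
    [0, 0, 150],
    [0, 0, 150]
  ],
  "spin": [0, 0, 0, 0, 0, 0, 0, 0],
  "fingers": [0, 0, 0, 0, 0, 0, 0, 0]
}}

```text
time_s: 26.55
eef_pos: [0.5539, -0.0086, 0.3258]
eef_rot: [0.71, 0.038, 0.703, -0.039]
wrist_force: [1.2, 0.0, 0.0]
opening: -0.003
```

```bash
python3 - <<'E'
from h import *
save('side','side15');crop('side15',135,120,275,240,5); save('top','top15')
E
```

```text
(no output)
```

View pics/side15_c135_120.png

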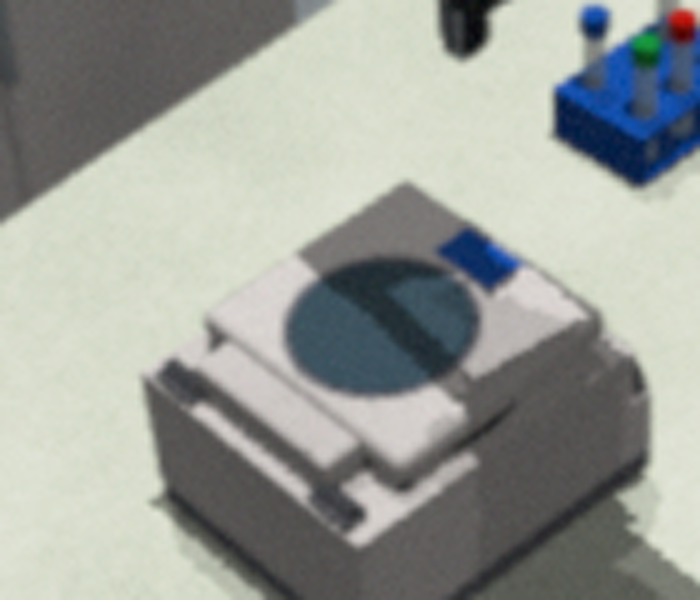

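View pics/top15.png

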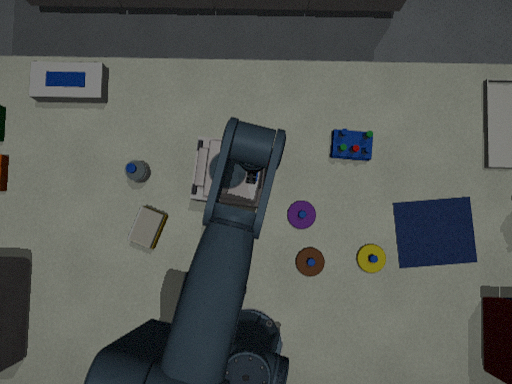

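Emit:
{"api": "step_arm", "payload": {
  "xyz": [
    [0, 0, 0],
    [0, 0, 0],
    [0, 0, 0],
    [0, 0, 0],
    [0, 0, 0],
    [0, 0, 0],
    [0, 0, 0],
    [0, 0, 0],
    [0, 0, 0],
    [0, 0, 0]
  ],
  "spin": [0, 0, 0, 0, 0, 0, 0, 0, 0, 0],
  "fingers": [0, 0, 0, 0, 0, 0, 0, 0, 0, 0]
}}

```text
time_s: 27.65
eef_pos: [0.5517, -0.0083, 0.3193]
eef_rot: [0.706, 0.039, 0.706, -0.039]
wrist_force: [-1.0, 0.9, -0.0]
opening: 0.002
```

```bash
python3 - <<'E'
from h import *
a=np.load('pics/side15.npy').astype(int); b=save('side','side16').astype(int); crop('side16',135,120,275,240,5)
d=np.abs(a-b)[150:240,150:275]; print(d.mean(),d.max(), ctrl.get_obs()['eef_pos'],ctrl.get_obs()['wrist_force'])
E
```

```text
1.9398222222222221 47 [ 0.55169581 -0.00828953  0.31927808] [ 0.20416544 -0.70027168  0.13956579]
```

View pics/side16_c135_120.png

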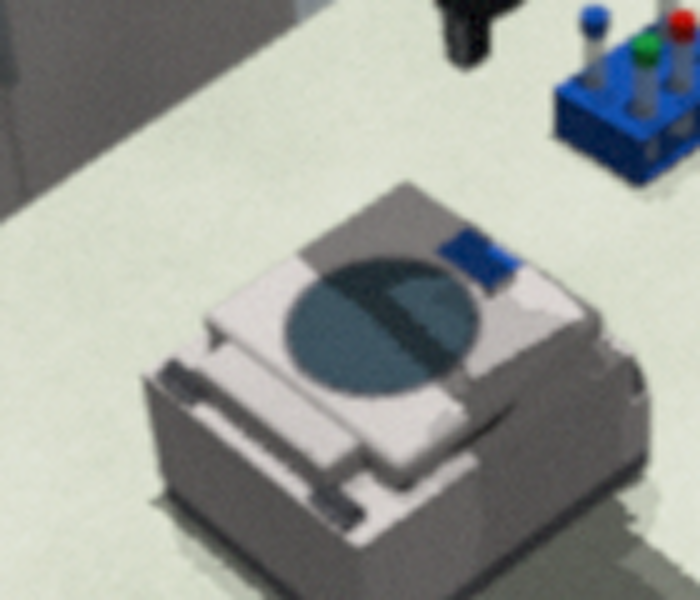

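The lid hasn't moved a second after release (corner still at crop (600,317), about 0.03–0.04 rad), so the latch is holding it against the sprung pins.

```bash
python3 -c "
from bench import hand_in
print(hand_in())"
```

```text
the job is handed in; nothing more can be done
None
```

The centrifuge is ready to spin and the job was handed in after about 28 s; it gave no verdict.

- **Rotor lid:** I took the aluminium lid, not the purple, brown or yellow ones, and lowered it over the spindle nose. It met a firm stop of about 9 N at a TCP height of 111.5 mm, exactly the height expected for a full seat. After release, the side picture showed it level on the rotor.
- **Machine lid:** I pushed it slowly from behind to about 1.22 rad, where it began to move on with the gripper standing still. I then drew the gripper back, and the lid sank by itself to an ajar rest of about 0.15 rad. The push force was too small to read at the wrist, so I followed this step by camera only.
- **Latch:** I pressed the blue pad in small steps. The force rose to about 8 N and fell to zero at the click, roughly 18 mm below the ajar rest. It then rose again at the stop; the largest reading was 13 N vertical, about 14 N in all.
- **Last checks:** After I took the hand away, two pictures about a second apart showed the lid unmoved at about 0.03–0.04 rad, which is inside the latched range. The gripper touched nothing. In the last overhead picture the rack, tip box and bottle stood where they began.

Two limits on these checks: forces were only read at the end of each move, so a brief peak in between would not have shown. The wrist readings also carry about 1 N of noise. None of the checks failed. The rotor position read from the two cameras differed by about 3 mm; I aimed between them and the lid went on with no sideways force to speak of until it met the stop.

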